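Drive a dowel home with the bench spring striker

ROBOT

A 6-joint arm with a two-finger parallel gripper is mounted at the origin on the work surface. World frame = base frame: x ahead of the robot, y to its left, z up, the work surface at z = 0. Lengths are in m, angles in rad, forces in N, time in s.
With the tool pointing down it reaches from about 0.375 to 0.75 m from the base axis. Payload 9 kg.
Tool frame: the origin (TCP) lies where the fingers leave the gripper's body, on its centre line; the fingertips stand 73 mm ahead of it and the grasp point (between the pads) lies 54 mm ahead of it; z points along the fingers, x is the direction in which the jaws open and shut, and the axes are right-handed (so a half turn about z gives the same grasp; the last joint's range is limited). The gripper opens to 85 mm and grips with 20 to 120 N. Pads are 22 mm wide; open, the fingers measure 114 mm over their backs; the gripper's body (76 mm by 85 mm) begins 54 mm behind the grasp point. The pads swing forward as they close: fully open they stand 13 mm farther back than shut.
Start: joints at [-1.372, 0.104, 0.097, 1.564, 0, 1.353], TCP at [0.243, -0.549, 0.304] pointing down, gripper open.
Joint ranges: [-2.99, 2.99], [-0.84, 1.86], [-1.1, 1.16], [-1.84, 2.11], [-1.51, 1.56], [-3.14, 3.14]. Speed limits (rad/s): [2.22, 2.22, 2.57, 3.14, 3.14, 3.14].

INTERFACE

Orientations are given as [roll, pitch, yaw] about the fixed x, y, z axes, in that order (R = Rz(yaw) Ry(pitch) Rx(roll)).
In Python, from plant import * gives the robot as it stands.
- The arm moves only by the shell command python3 -m pendant 'ROWS' [FORCE]. ROWS is JSON, one flat list of numbers, 7 for each row, row after row: the shift along the tool's x, y, z in mm, then the turn, a rotation vector about the tool's x, y, z in units of 5 degrees (1.0 is 5 degrees), then the finger opening in mm, from 0 to 85.4. In form: [tx, ty, tz, wx, wy, wz, fingers, tx, ty, tz, wx, wy, wz, fingers, ...]. A call has 1 to 12 rows; each row is the pose to reach, as a shift and turn from the pose commanded when the call began, along the tool's axes at that moment; what a row does not reach only later rows make up. A row lasts 1/10 s, in which the tool goes at most 50 mm and 8.59 degrees, less where a joint would pass 70% of its speed; a pose out of reach is approached as far as the arm can. A call with a gripper value outside its range is refused whole. The fingers move at their own pace and stop on an object; FORCE is the grip in N (left out, the last holds). Time passes only in rows, so rows that repeat a pose let the fingers close. It gives the time, the measured TCP pose, the force and the opening at its end, in the units of the state.
- sense(): the state, without advancing time (a new reading comes with each control period).
- capture(name): name is "scene" or "side" or "wrist"; returns a dict with "frame" (420x560x3 uint8, red, green, blue), "camera_matrix" (3x3 intrinsics, pixels), "eye" and "rotation" of the camera in the world. Camera axes: x right, y down, z forward; pixel columns grow to the right and rows downward; lengths in m; the calibration is good to about 2 mm. A picture is of the moment at which its call begins. There is no depth.
- finish_job(): hands the job in, once; it reports no verdict.
The state is a dict: "t": time; "joints": joint angles; "dq": joint speeds; "tau": joint torques, N m; "tcp_pos": TCP position; "orientation": TCP orientation; "ft_force": force on the tool from outside, world axes, zero at the start; "wrist_torque": the same for the moment, N m; "grip_width": finger opening in m.
Only numpy, scipy, OpenCV 4.12 (cv2) and the standard library are available. Lean on these libraries where they do the work, as an engineer would, in place of code of your own. Each camera call takes 0.05 s, during which the arm holds its last target.

TASK

Use the spring striker to drive the dowel fully home into the aluminium block. Draw the striker back by its paddle until the sear catches and holds it, then slide the block along its channel, without lifting it, fully against the end stop so that its dowel stands in front of the ram, and press down the trip pad to fire. The blow must drive the dowel: do not push it in with the gripper; leave the jar, hammer, spanner, oil can and brackets where they are, and at the end let everything go.

Things in the scene. Friction and masses are not known exactly. Their poses are not given: they have to be found in the camera images.
- driver: Fixed spring striker on a dark steel base plate 12 mm thick. Origin on the bench surface under the ram's axis; x = the way the ram strikes (away from the robot, turned up to 19 degrees), y left, z up. Plate: x -180 to 125, y -85 to 155 mm. Ram axis y = 0, z = 45. Grey guide block x -20 to 20, y +-23, top z = 69; ribbed spring barrel x -175 to -105, top z = 67.
- seat (a point): Where the block's underside centre belongs: x = 80, y = 0, z = 12 mm of the driver. A channel runs along y through it, between a back fence (face 26.5 mm beyond this point in x, top z = 50, to y = 150) and a low front lip (face 26.5 mm nearer, top z = 20). Its right end is closed by the end stop (face at y = -35, top z = 45); its left end is open.
- striker (a joint): How far the striker is drawn back along the driver's -x, in m: 0 = at rest, forward (ram nose, 28 mm across, at x = 57 mm, in the dowel's way); 0.060 = end of travel. The spring pushes forward with 8 N at rest, 15 N drawn; lifting the sear adds a little. Past about 0.049 the sear hook drops in and holds it near 0.048 when let go.
- paddle (a point): On the middle plane of the striker's upright aluminium paddle, 17 mm below its top edge (z = 117 mm). The paddle is 12 mm thick (x), 56 mm wide (y), free above z = 72; at rest it stands at x = -30 mm of the driver, between guide block and barrel, and moves with the striker. It can be pushed back from its front (+x) side, above the guide block, or pinched.
- sear (a joint): Angle of the sear lever in rad, a steel rocker lying along x to the right of the ram: 0 = hook down (rest or holding), up to 0.30 = hook raised. A light spring returns it to 0.
- trip_pad (a point): Centre of the top of the trip pad, a 30 x 30 mm steel plate on the front end of the sear lever, at x = 50, y = -53, z = 82 mm of the driver at rest. Pressing it straight down 6 to 9 mm with about 8 to 13 N raises the hook and fires the cocked striker at once; it goes down 17 mm at most.
- work: Loose aluminium block, 50 (x) x 70 (y) x 50 (z) mm, 0.3 to 0.65 kg, standing in the channel, 65 to 100 mm left of its place. Origin at the centre of its underside, axes like the driver's. Against the end stop its origin is at the seat. The dowel enters its -x face (towards the ram) at mid length, 33 mm above its underside. It can be pushed right by its left end face.
- dowel (a joint): How far the steel dowel, 14 mm across, has been driven into the block, in m: 0 = it stands 14 mm proud of the block; 0.014 = flush. It is a tight fit (over 20 N to move).
- jar: Closed grey jar, 44 mm across, 55 mm high, on the left rear of the base plate; leave alone. Origin at the centre of its underside.
- hammer: Hammer lying on the bench to the left; leave alone. Origin below its middle, x along it towards the head.
- spanner: 180 mm spanner lying on the bench to the right; leave alone. Origin below its middle, x along it.
- oiler: Oil can, 60 mm across, 160 mm high, on the bench to the left; leave alone. Origin at the centre of its underside.
- bracket_a: L-shaped steel bracket, 30 x 90 x 64 mm, on the bench to the right; leave alone. Origin at the centre of its underside.
- bracket_b: The same kind of L-shaped bracket, on the right rear of the driver's base plate, beside the barrel, its upright leg to the rear; leave alone. Origin at the centre of its underside.
Mind the look-alikes: they are no part of the job. What is shaped like the work but green or orange is not meant.

How it is judged:
On the way, in this order (a step that is already met when the one before it is completed fails the run):
1. the striker is drawn back and caught, the dowel still proud (value of joint striker above 0.044 m and value of joint sear below 0.03 rad and value of joint dowel below 0.002 m), for 0.3 s.
2. with the striker still cocked, the block is against the end stop (within 4 mm) (value of joint striker above 0.044 m and y of work in the frame of driver below 0.004 m and value of joint dowel below 0.002 m), for 0.2 s.
3. the striker has fired and driven the dowel to within 4 mm of flush (value of joint striker below 0.008 m and value of joint dowel above 0.01 m), for 0.2 s.
At the end, for the whole second after the job is handed in: The dowel is driven to within 4 mm of flush, the striker is forward again (within 8 mm of rest) with the sear lever back down, and the block stands flat and still in the channel, within 6 mm of its place against the end stop (all of step 3 and value of joint sear below 0.03 rad and y of work in the frame of driver between -0.006 and 0.006 m and z of work in the frame of driver below 0.016 m and angle between work's own z axis and vertical below 0.08 rad and linear speed of work below 0.02 m/s); the robot touches nothing.
It fails at once if the dowel is pushed in (over 3 mm) while the striker is drawn back (value of joint dowel above 0.003 m and value of joint striker above 0.03 m).
It fails at once if the block is lifted more than 15 mm or tipped over 0.3 rad (z of work in the frame of driver above 0.027 m or angle between work's own z axis and vertical above 0.3 rad).
It fails at once if the jar, hammer, spanner, oil can or a bracket is moved more than 30 mm (distance of any of jar, hammer, spanner, oiler, bracket_a, bracket_b from where it was at the start of the episode above 0.03 m).
It also fails if it takes over 54 s, if anything falls off the work surface, if the arm or the gripper's body presses on something with over 40 N, if the wrist force passes 120 N, or if a joint passes its speed limit or range.

## Working session

There is one attempt and no reset: what is moved stays moved. The work goes in short steps, Python scripts to look and compute and a shell command to move; the robot and the scene stay as the last step left them, time stands still between calls to the robot, and variables do not carry over. Pictures are saved under pics/ and viewed, and the job is handed in when it is done.

```bash
ls; mkdir -p pics; python3 - <<'E'
from plant import *
import cv2
print(sense())
for n in ["scene","side","wrist"]:
    c=capture(n); cv2.imwrite(f"pics/a_{n}.png",c["frame"][:,:,::-1]); print(n,c["camera_matrix"].tolist(),c["eye"],c["rotation"])
E
```

```text
pics
{'t': 0.0, 'joints': array([-1.37167791e+00,  1.04676438e-01,  9.64035019e-02,  1.56390175e+00,
       -5.53266602e-06,  1.35312391e+00]), 'dq': array([ 0.00050829, -0.00032666, -0.00025991, -0.0002838 ,  0.00020032,
        0.00020315]), 'tau': array([ 3.39013386e-03, -5.56934667e+01,  5.03644681e+01,  1.68282876e-02,
       -2.14684892e-04, -1.29252828e-05]), 'tcp_pos': array([ 0.24286679, -0.54836436,  0.30309945]), 'orientation': array([-3.14130039e+00,  1.34703218e-03, -1.15400529e+00]), 'ft_force': array([-0.04359998,  0.20873745, -0.37739563]), 'wrist_torque': array([ 0.01958295, -0.01937151,  0.00124442]), 'grip_width': 0.08534081512146621}
scene [[456.94442800684453, 0.0, 273.4159973002208], [0.0, 456.94442800684453, 205.7826346392685], [0.0, 0.0, 1.0]] [ 1.13620917 -0.24744152  1.04742409] [-2.60211207e+00  2.48168874e-04  1.14004535e+00]
side [[491.4348853401137, 0.0, 279.22385896381735], [0.0, 491.4348853401137, 210.93426992034927], [0.0, 0.0, 1.0]] [-0.05211272  0.7698166   0.89047362] [-2.24523945 -0.00947554 -2.42328385]
wrist [[318.1820638008589, 0.0, 274.1420079303138], [0.0, 318.1820638008589, 209.69814462144822], [0.0, 0.0, 1.0]] [ 0.30975493 -0.51779245  0.37461687] [ 2.85562427e+00  2.04455197e-03 -1.15385417e+00]
```

View pics/a_scene.png

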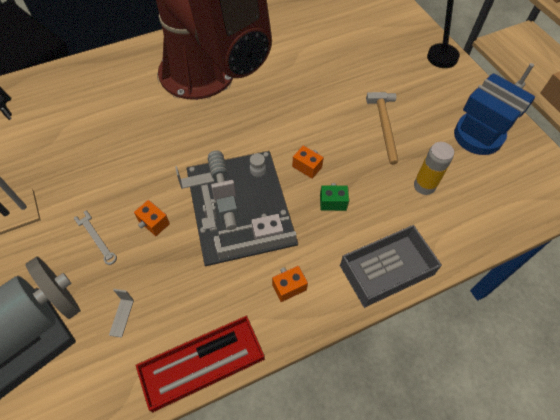

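View pics/a_side.png

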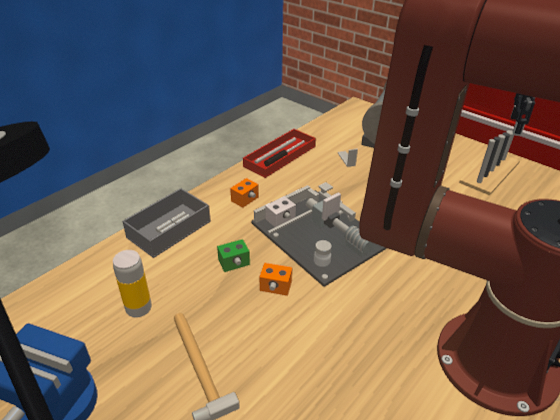

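View pics/a_wrist.png

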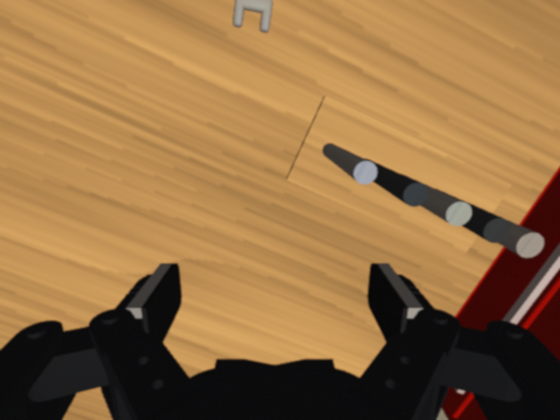

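```bash
cat > h.py <<'E'
import numpy as np, cv2, sys
sys.path.insert(0,'.')
from plant import *
from scipy.spatial.transform import Rotation as Ro
def cam(n):
    c=capture(n); c["R"]=Ro.from_euler('xyz',c["rotation"]).as_matrix(); c["bgr"]=c["frame"][:,:,::-1].copy(); return c
def ray(c,uv,z):
    K=c["camera_matrix"]; d=c["R"]@np.array([(uv[0]-K[0,2])/K[0,0],(uv[1]-K[1,2])/K[1,1],1]); e=np.array(c["eye"]); return e+d*(z-e[2])/d[2]
def proj(c,P):
    p=c["R"].T@(np.asarray(P)-c["eye"]); K=c["camera_matrix"]; return np.array([K[0,0]*p[0]/p[2]+K[0,2],K[1,1]*p[1]/p[2]+K[1,2]])
def zoom(c,x,y,w,h,s,name):
    cv2.imwrite(f"pics/{name}.png",cv2.resize(c["bgr"][y:y+h,x:x+w],None,fx=s,fy=s,interpolation=cv2.INTER_CUBIC))
E
python3 - <<'E'
from h import *
c=cam("scene"); zoom(c,170,130,150,140,5,"b_scene")
s=cam("side"); zoom(s,230,160,170,130,4.5,"b_side")
hsv=cv2.cvtColor(c["bgr"],cv2.COLOR_BGR2HSV)
m=((hsv[...,1]<60)&(hsv[...,2]<95)).astype(np.uint8)
m[:145]=0;m[270:]=0;m[:,:175]=0;m[:,310:]=0
m=cv2.morphologyEx(m,cv2.MORPH_OPEN,np.ones((3,3)))
k=max(cv2.findContours(m,0,2)[0],key=cv2.contourArea)
print(cv2.contourArea(k)); h=cv2.convexHull(k)
a=cv2.approxPolyDP(h,5,True)[:,0]
for p in a: print(p,ray(c,p,0.012))
cv2.imwrite("pics/m.png",m*255)
E
```

```text
3015.0
[270 155] [0.41659334 0.0723243  0.012     ]
[286 209] [0.59558311 0.03713229 0.012     ]
[228 229] [ 0.58720059 -0.12354982  0.012     ]
[208 183] [ 0.43272311 -0.12044685  0.012     ]
[222 160] [ 0.37622334 -0.05747498  0.012     ]
```

View pics/b_scene.png

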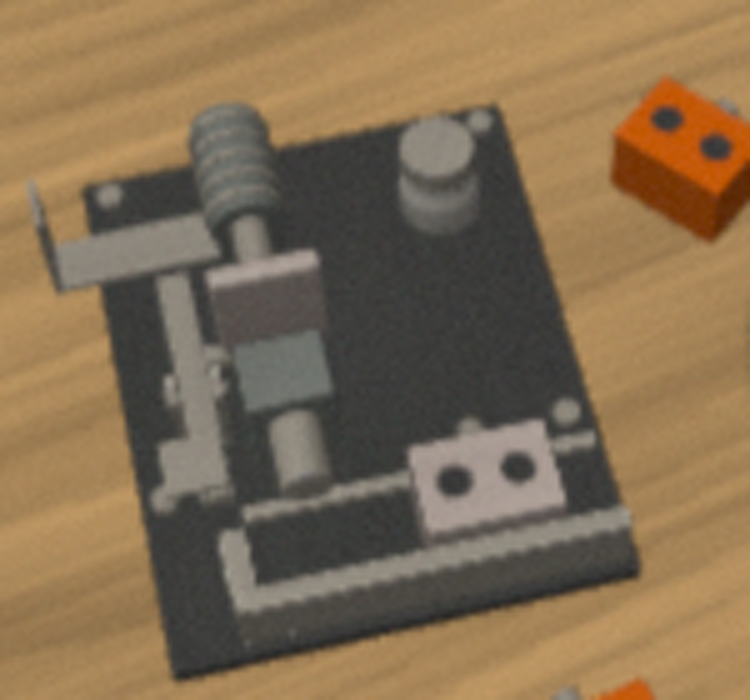

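View pics/b_side.png

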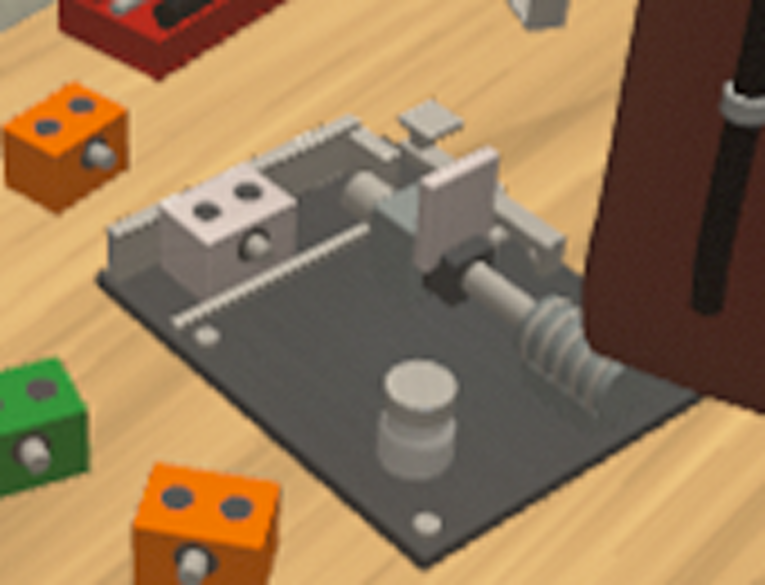

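```bash
cat >> h.py <<'E'
def rigid(A,B):
    a=A.mean(0);b=B.mean(0);H=(A-a).T@(B-b);th=np.arctan2(H[0,1]-H[1,0],H[0,0]+H[1,1]);c,s=np.cos(th),np.sin(th);R=np.array([[c,-s],[s,c]]);return th,b-R@a,R
E
python3 - <<'E'
from h import *
c=cam("scene"); s=cam("side")
off=lambda z,x,y,k:np.array([x+z[0]/k,y+z[1]/k])
px=[off(p,170,130,5) for p in [(85,187),(495,103),(637,568),(176,668)]]
W=np.array([ray(c,p,.012)[:2] for p in px]); D=np.array([(-.18,-.085),(-.18,.155),(.125,.155),(.125,-.085)])
th,t,R=rigid(D,W); print(np.degrees(th),t, (D@R.T+t-W)*1e3)
T=lambda x,y,z:np.r_[R@[x,y]+t,z]
# paddle etc checks in crops
for nm,P in [("padTopFrontL",(-.024,.028,.117)),("padTopFrontR",(-.024,-.028,.117)),("trip+",(.065,-.038,.082)),("trip",(.05,-.053,.082)),("fence end",(.1065,.15,.05)),("guide",(.02,.023,.069)),("stop",(.1065,-.035,.045)),("plateLR",(-.18,.155,.012)),("plateLF",(.125,.155,.012))]:
    print(nm,(proj(c,T(*P))-[170,130])*5,(proj(s,T(*P))-[230,160])*4.5, T(*P))
# block top corners scene: 
B=[(410,450),(545,420),(565,500),(432,540)]
Rb=R
for p in B: 
    w=ray(c,off(p,170,130,5),.062)[:2]; print("blk",R.T@(w-t))
for p in [(163,205),(232,167),(300,205),(212,243)]:
    w=ray(s,off(p,230,160,4.5),.062)[:2]; print("blkside",R.T@(w-t))
# corners from side: left plate corner (98,283),(425,567)
for p in [(98,281),(425,565)]:
    w=ray(s,off(p,230,160,4.5),.012)[:2]; print("plate side",R.T@(w-t))
E
```

```text
-10.688985173619015 [ 0.54865597 -0.10684138] [[-3.35079983 -1.74869138]
 [-0.6387222   2.64120035]
 [ 1.44728866  2.58158833]
 [ 2.54223337 -3.4740973 ]]
padTopFrontL [320.96252873 263.96893994] [411.7330493  174.73748783] [ 0.53026579 -0.07487576  0.117     ]
padTopFrontR [208.01282498 287.14911453] [482.2639732  139.87302076] [ 0.51987903 -0.12990407  0.117     ]
trip+ [228.27353494 482.16868962] [391.443063   112.31331013] [ 0.60547997 -0.15623807  0.082     ]
trip [192.02600643 462.1940629 ] [425.26768429 114.92459805] [ 0.58795808 -0.16819563  0.082     ]
fence end [626.61328496 503.6945154 ] [110.92434856 233.30258583] [0.68112969 0.02080252 0.05      ]
guide [335.82987399 391.11379981] [364.16390109 199.90981272] [ 0.57257493 -0.08795002  0.069     ]
stop [257.98887919 590.3430982 ] [342.19843776 130.73239434] [ 0.64681632 -0.16098745  0.045     ]
plateLR [498.75872835 100.6480259 ] [418.041879   556.87454958] [0.40052829 0.07885512 0.012     ]
plateLF [642.87524593 568.42369632] [ 88.25249749 269.26254336] [0.70023608 0.02228442 0.012     ]
blk [0.0577767  0.05206315]
blk [0.05735387 0.12094093]
blk [0.10325744 0.11925534]
blk [0.10883174 0.05151077]
blkside [0.09724809 0.11732159]
blkside [0.1018098 0.0601974]
blkside [0.04655033 0.05115658]
blkside [0.0501722  0.11626228]
plate side [0.11208829 0.15681679]
plate side [-0.18664861  0.15600089]
```

```bash
cat >> h.py <<'E'
TH=np.radians(-10.69); TO=np.array([0.5487,-0.1068])
def to(x,y,z,yaw=None):
    """driver-frame TCP target -> shift in tool axes (mm), wz units of 5deg"""
    yaw=TH if yaw is None else yaw
    s=sense(); Rt=Ro.from_euler('xyz',s["orientation"]).as_matrix()
    P=np.r_[TO+np.array([[np.cos(TH),-np.sin(TH)],[np.sin(TH),np.cos(TH)]])@[x,y],z]
    d=Rt.T@(P-s["tcp_pos"])*1e3
    w=(Ro.from_matrix(Rt).inv()*Ro.from_euler('xyz',[np.pi,0,yaw])).as_rotvec()
    print("P",P,"shift",d.round(1),"w",(np.degrees(w)/5).round(3)); return d
def drv(P): 
    return np.array([[np.cos(TH),np.sin(TH)],[-np.sin(TH),np.cos(TH)]])@(np.asarray(P)[:2]-TO)
E
python3 -c "
from h import *
to(.02,-.02,.29)"
```

```text
P [ 0.564643   -0.13016281  0.29      ] shift [-252.4 -463.6   13.8] w [-1.0000e-03  2.0000e-03 -1.1086e+01]
```

```bash
python3 -m pendant '[-15,-25,0,0,0,-0.7,85, -35,-65,1,0,0,-1.8,85, -58,-108,3,0,0,-3,60, -82,-150,4,0,0,-4.2,40, -105,-193,6,0,0,-5.4,20, -128,-236,8,0,0,-6.6,0, -152,-280,10,0,0,-7.8,0, -176,-323,12,0,0,-9,0, -200,-366,14,0,0,-10.1,0, -223,-410,14,0,0,-11,0, -243,-445,14,0,0,-11.1,0, -252,-464,14,0,0,-11.1,0]' 40; python3 - <<'E'
from h import *
c=cam("wrist"); cv2.imwrite("pics/c_wrist.png",c["bgr"]); print(c["eye"],c["rotation"],sense()["tcp_pos"],sense()["orientation"],sense()["t"])
E
```

```text
t: 1.55
tcp_pos: [0.5665, -0.1274, 0.2899]
orientation: [-3.141, -0.0, -0.182]
ft_force: [0.1, -0.7, 0.4]
grip_width: 0.0002
[ 0.58059193 -0.05509183  0.36128313] [ 2.85626501e+00 -1.76962902e-04 -1.82005380e-01] [ 0.567372   -0.12631703  0.28969359] [-3.14041458e+00 -6.09790123e-04 -1.81665160e-01] 1.6
```

View pics/c_wrist.png

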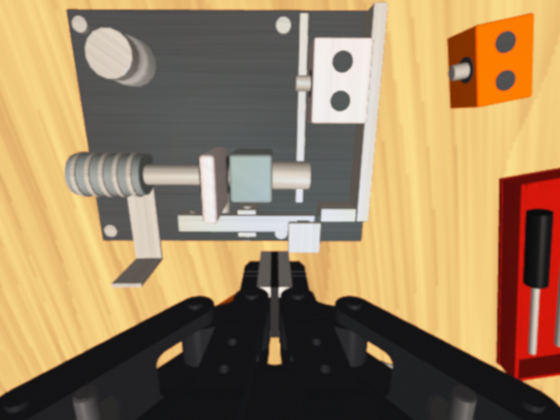

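```bash
python3 - <<'E'
from h import *
c=cam("wrist"); zoom(c,60,0,330,260,2.4,"d_wrist")
for n,p,z,e in [("cornLR",(68,10),.012,(-180,155)),("cRR",(103,240),.012,(-180,-85)),("cFR",(362,241),.012,(125,-85)),("trip",(304.5,237),.082,(50,-53)),("paddletopRearL",(200,152),.117,(-36,28)),("padtopRearR",(203,219),.117,(-36,-28)),("guideFL",(272,155),.069,(20,23)),("guideFR",(272,202),.069,(20,-23)),("blkRL",(314,38),.062,(55,0)),("blkRR",(312,121),.062,(55,0)),("blkFL",(369,40),.062,(105,0)),("blkFR",(366,123),.062,(105,0))]:
    print(n,(drv(ray(c,p,z))*1e3).round(1),e)
E
```

```text
cornLR [-177.   155.7] (-180, 155)
cRR [-177.9  -82.4] (-180, -85)
cFR [126.7 -82.1] (125, -85)
trip [ 51.6 -50.3] (50, -53)
paddletopRearL [-33.6  31.8] (-36, 28)
padtopRearR [-34.4 -21.6] (-36, -28)
guideFL [20.8 24.3] (20, 23)
guideFR [ 20.9 -20. ] (20, -23)
blkRL [ 56.  121.9] (55, 0)
blkRR [56.9 54.3] (55, 0)
blkFL [102.6 120.6] (105, 0)
blkFR [105.9  52.8] (105, 0)
```

View pics/d_wrist.png

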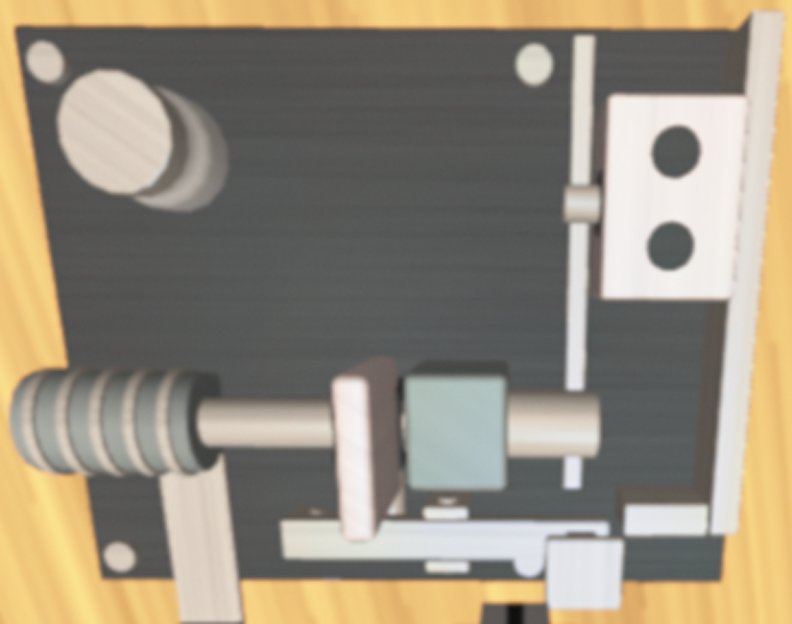

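```bash
sed -i 's/^TH=.*/TH=np.radians(-10.6); TO=np.array([0.5487,-0.1068])+[.0019,.0022]/' h.py
python3 -c "
from h import *
print(drv(sense()['tcp_pos']));to(.012,0,.157)"
```

```text
[ 0.01976635 -0.02016633]
P [ 0.56239522 -0.10680742  0.157     ] shift [ -7.7 -20.1 132.7] w [-0.005  0.     0.037]
```

```bash
python3 -m pendant '[-2,-5,15,0,0,0,0, -4,-10,45,0,0,0,0, -6,-16,80,0,0,0,0, -8,-20,110,0,0,0,0, -8,-20,127,0,0,0,0, -8,-20,133,0,0,0,0,-8,-20,133,0,0,0,0,-8,-20,133,0,0,0,0]' 60; python3 - <<'E'
from h import *
print(drv(sense()['tcp_pos']))
c=cam("side"); zoom(c,270,150,120,110,6,"e_side")
E
```

```text
t: 2.45
tcp_pos: [0.5614, -0.11, 0.1582]
orientation: [3.141, -0.002, -0.186]
ft_force: [-0.0, 0.4, 0.4]
grip_width: -0.0001
[ 0.01160865 -0.0033188 ]
```

View pics/e_side.png

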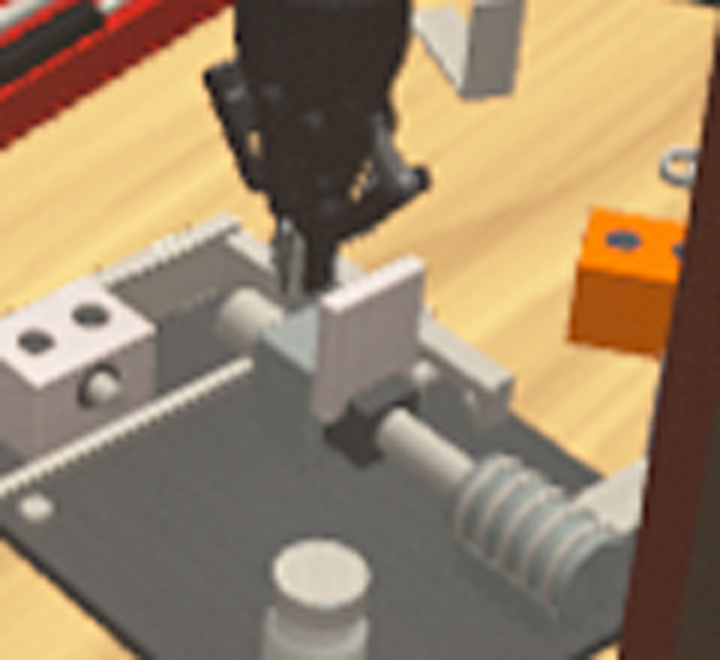

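```bash
python3 -m pendant '[0,0,-6,0,0,0,0, -4,0,-6,0,0,0,0, -8,0,-6,0,0,0,0, -12,0,-6,0,0,0,0, -16,0,-6,0,0,0,0, -20,0,-6,0,0,0,0, -24,0,-6,0,0,0,0,-28,0,-6,0,0,0,0,-28,0,-6,0,0,0,0,-28,0,-6,0,0,0,0]' 60; python3 - <<'E'
from h import *
print(drv(sense()['tcp_pos']),drv(sense()["ft_force"][:2]+TO))
c=cam("side"); zoom(c,270,150,120,110,6,"f_side")
E
```

```text
t: 3.5
tcp_pos: [0.5343, -0.1042, 0.1629]
orientation: [-3.141, -0.003, -0.185]
ft_force: [8.2, -0.9, -4.8]
grip_width: 0.0
[-0.01610219 -0.00265588] [8.21066436 0.61807162]
```

View pics/f_side.png

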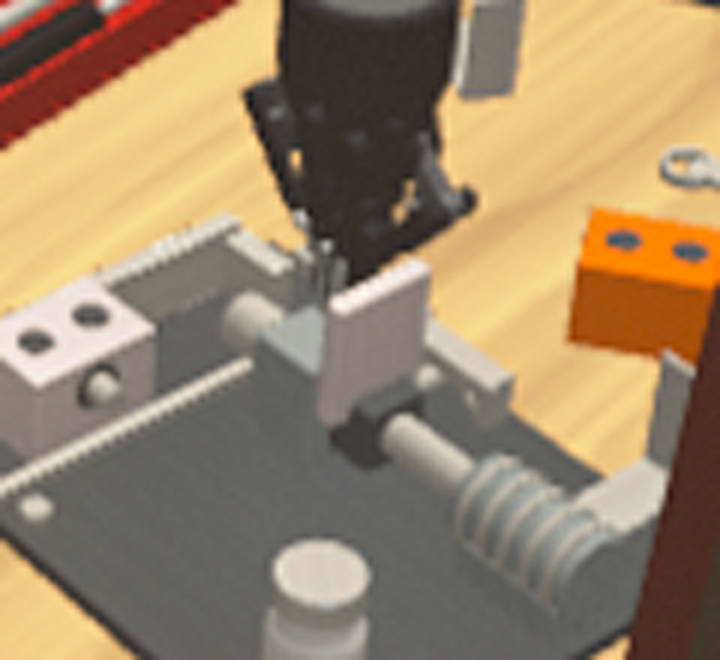

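```bash
python3 -m pendant '[-5,0,0,0,0,0,0,-10,0,0,0,0,0,0,-15,0,0,0,0,0,0,-20,0,0,0,0,0,0,-25,0,0,0,0,0,0,-30,0,0,0,0,0,0,-34,0,0,0,0,0,0,-38,0,0,0,0,0,0,-42,0,0,0,0,0,0,-44,0,0,0,0,0,0,-46,0,0,0,0,0,0,-46,0,0,0,0,0,0]' 60; python3 - <<'E'
from h import *
print(drv(sense()['tcp_pos']),drv(sense()["ft_force"][:2]+TO))
c=cam("side"); zoom(c,270,150,120,110,6,"g_side")
c=cam("scene"); zoom(c,170,130,150,140,5,"g_scene")
E
```

```text
t: 4.75
tcp_pos: [0.4897, -0.0959, 0.1632]
orientation: [-3.141, -0.005, -0.185]
ft_force: [10.6, -0.3, -6.8]
grip_width: 0.0001
[-0.06150114 -0.00270434] [10.50428918  1.64344025]
```

View pics/g_side.png

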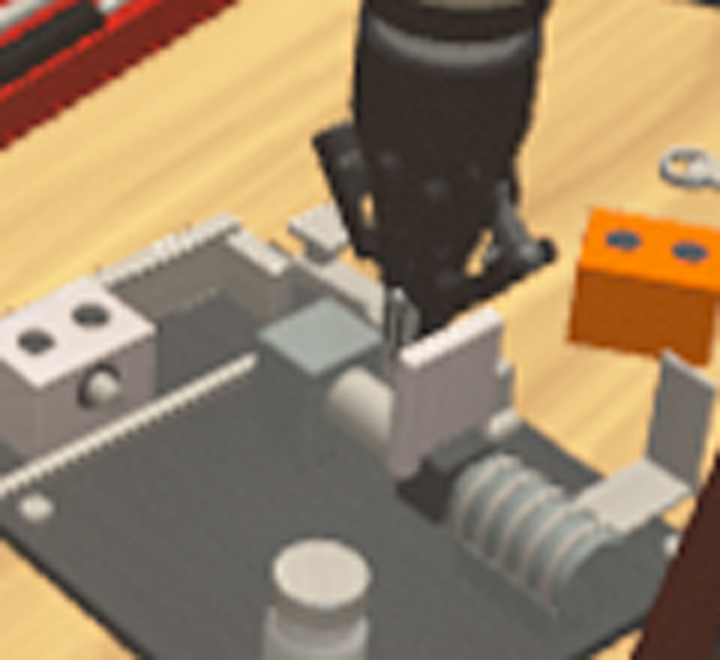

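View pics/g_scene.png

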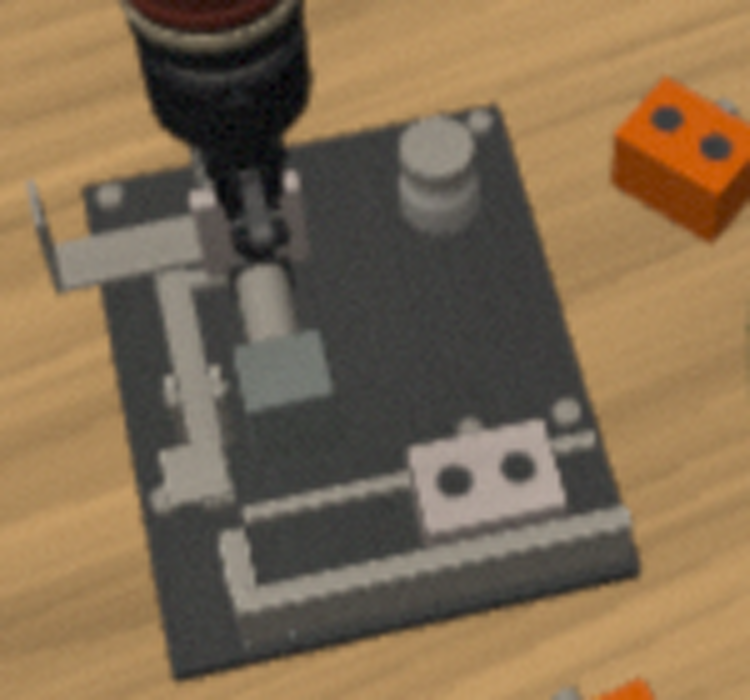

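```bash
python3 - <<'E'
from h import *
c=cam("scene"); s=cam("side")
for p in [(298,173),(300,190)]: print(drv(ray(c,(170+p[0]/5,130+p[1]/5),.117))*1e3)
print("rest",[drv(ray(c,(170+p[0]/5,130+p[1]/5),.117))*1e3 for p in [(318,250),(320,267)]])
f=lambda p:drv(ray(s,(270+p[0]/6,150+p[1]/6),.117))*1e3
print("rest",f((316,297)),f((325,310)),"now",f((402,350)),f((412,360)),f((500,315)),"rest",f((422,262)))
E
```

```text
[-82.05077788  25.29971526]
[-71.53717313  24.22364497]
rest [array([-33.8968017 ,  25.71844318]), array([-23.82280891,  24.66282362])]
rest [-29.45184589  24.99335633] [-38.68403944  28.13884224] now [-79.20659373  21.0125209 ] [-86.74280085  22.36750217] [-87.25453588 -29.28146653] rest [-39.03447767 -29.1977848 ]
```

```bash
python3 -m pendant '[-2,0,0,0,0,0,0,-4,0,0,0,0,0,0,-6,0,0,0,0,0,0,-6,0,0,0,0,0,0,-6,0,0,0,0,0,0]' 60; python3 -c "
from h import *
print(drv(sense()['tcp_pos']),sense()['ft_force'])"
python3 -m pendant '[2,0,0,0,0,0,0,4,0,0,0,0,0,0,6,0,0,0,0,0,0,10,0,0,0,0,0,0,14,0,0,0,0,0,0,18,0,0,0,0,0,0,22,0,0,0,0,0,0,22,0,0,0,0,0,0,22,0,0,0,0,0,0]' 60
python3 - <<'E'
from h import *
print(drv(sense()['tcp_pos']),drv(sense()["ft_force"][:2]+TO))
c=cam("side"); zoom(c,270,150,120,110,6,"i_side")
E
```

```text
t: 5.45
tcp_pos: [0.4842, -0.0949, 0.1632]
orientation: [-3.141, -0.006, -0.185]
ft_force: [14.8, -1.7, -7.8]
grip_width: -0.0004
[-0.06704923 -0.00269736] [14.78091966 -1.65204559 -7.78059608]
t: 6.35
tcp_pos: [0.5039, -0.0985, 0.1628]
orientation: [3.142, 0.0, -0.185]
ft_force: [-0.9, -0.4, 0.1]
grip_width: 0.0002
[-0.04698453 -0.00263063] [-0.80124118 -0.52842206]
```

View pics/i_side.png

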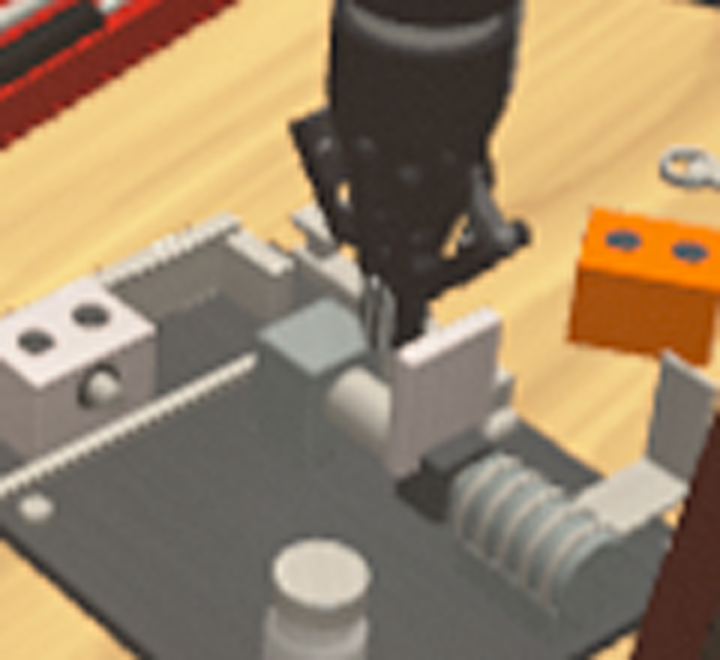

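```bash
python3 -c "
from h import *
to(.08,.15,.2); to(.08,.15,.105)"
```

```text
P [0.65682753 0.02812419 0.2       ] shift [ 127.  -152.7  -37.3] w [ 0.     0.004 -0.003]
P [0.65682753 0.02812419 0.105     ] shift [ 127.  -152.7   57.7] w [ 0.     0.004 -0.003]
```

```bash
python3 -m pendant '[3,0,-20,0,0,0,0, 15,-5,-38,0,0,0,0, 40,-25,-38,0,0,0,0, 65,-55,-38,0,0,0,0, 90,-90,-38,0,0,0,0, 110,-120,-38,0,0,0,0, 122,-142,-38,0,0,0,0, 127,-153,-38,0,0,0,0,127,-153,-38,0,0,0,0,127,-153,-38,0,0,0,0]' 60
python3 - <<'E'
from h import *
print(drv(sense()['tcp_pos']))
to(.08,.15,.105)
c=cam("wrist"); cv2.imwrite("pics/j_wrist.png",c["bgr"])
E
```

```text
t: 7.4
tcp_pos: [0.6565, 0.0278, 0.2008]
orientation: [3.141, 0.001, -0.186]
ft_force: [-1.0, -0.1, 0.8]
grip_width: -0.0001
[0.07970205 0.14959891]
P [0.65682753 0.02812419 0.105     ] shift [ 0.3 -0.4 95.8] w [ 0.005  0.006 -0.006]
```

View pics/j_wrist.png

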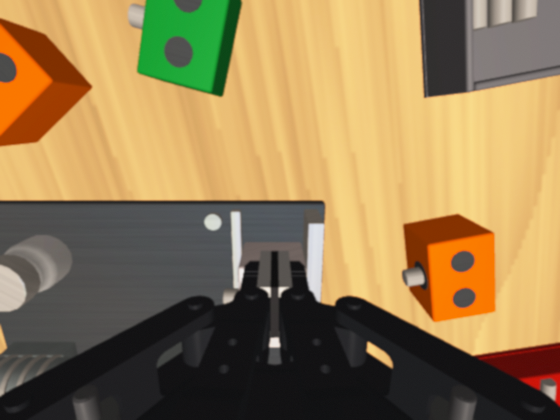

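```bash
python3 - <<'E'
from h import *
c=cam("wrist")
print(drv(ray(c,(275,242),.012)),drv(ray(c,(320,222),.05)),drv(ray(c,(275,202),.012)))
zoom(c,180,190,180,120,4,"k_wrist")
T=lambda x,y,z:proj(c,np.r_[TO+np.array([[np.cos(TH),-np.sin(TH)],[np.sin(TH),np.cos(TH)]])@[x,y],z])
print(T(.08,.12,.012),T(.08,.12,.062),T(.08,.15,.127), T(.08,.16,.127))
E
```

```text
[0.08117595 0.11680136] [0.11424644 0.14810737] [0.08118297 0.15319606]
[273.65726141 238.60368964] [273.53386962 264.06443518] [273.16526706 267.38468151] [273.12841182 249.00199386]
```

View pics/k_wrist.png

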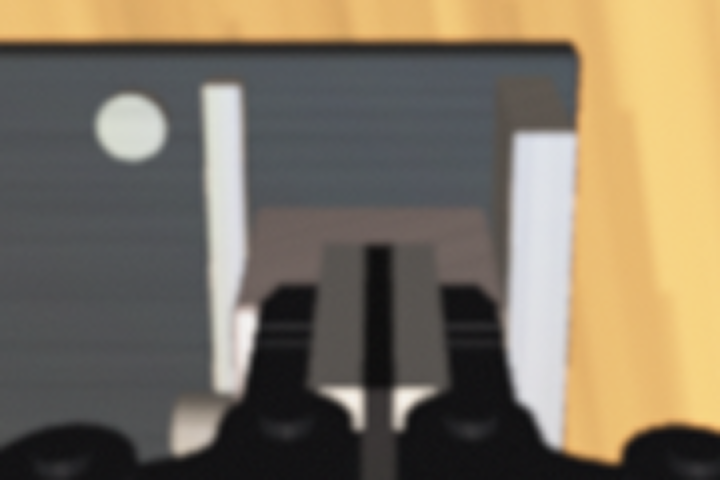

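```bash
python3 -m pendant '[0,0,15,0,0,0,0,0,0,35,0,0,0,0,0,0,55,0,0,0,0,0,0,72,0,0,0,0,0,0,84,0,0,0,0,0,0,92,0,0,0,0,0,0,94,0,0,0,0,0,0,94,0,0,0,0,0,0,94,0,0,0,0]' 60
python3 - <<'E'
from h import *
print(drv(sense()['tcp_pos']))
c=cam("side"); zoom(c,230,130,160,130,5,"l_side")
E
```

```text
t: 8.4
tcp_pos: [0.6576, 0.0283, 0.1078]
orientation: [3.142, -0.001, -0.185]
ft_force: [-0.3, -0.4, 0.6]
grip_width: -0.0002
[0.08069108 0.15034079]
```

View pics/l_side.png

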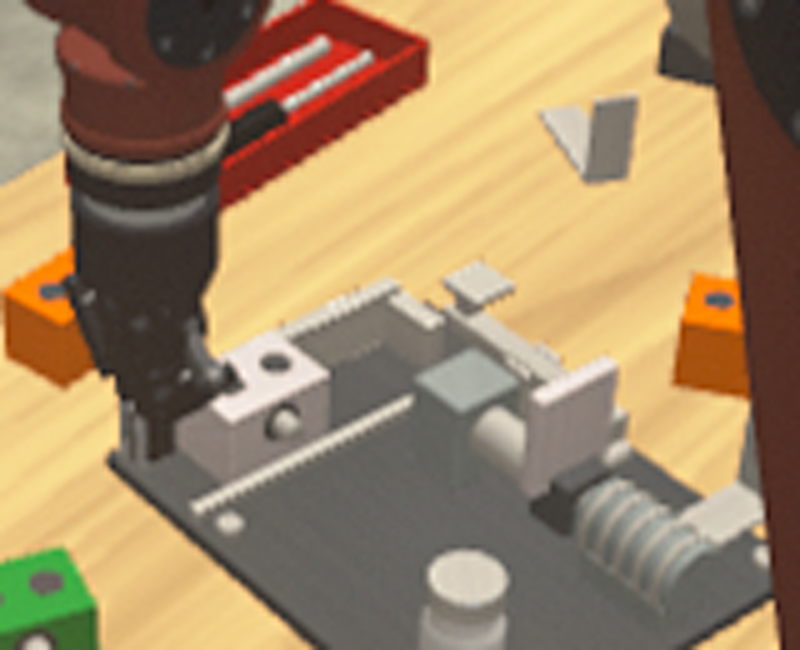

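```bash
python3 -m pendant '[0,5,0,0,0,0,0,0,12,0,0,0,0,0,0,20,0,0,0,0,0,0,29,0,0,0,0,0,0,38,0,0,0,0,0,0,47,0,0,0,0,0,0,56,0,0,0,0,0,0,65,0,0,0,0,0,0,74,0,0,0,0,0,0,82,0,0,0,0,0,0,89,0,0,0,0,0,0,94,0,0,0,0]' 60
python3 -m pendant '[0,2,0,0,0,0,0,0,3,0,0,0,0,0,0,3,0,0,0,0,0,0,3,0,0,0,0]' 60
python3 - <<'E'
from h import *
print(drv(sense()['tcp_pos']),drv(sense()["ft_force"][:2]+TO))
c=cam("side"); zoom(c,230,130,160,130,5,"m_side")
E
```

```text
[0.08071088 0.15036043] [ 0.31180762 -0.35207644]$: bad value
$: bad value
```

View pics/m_side.png

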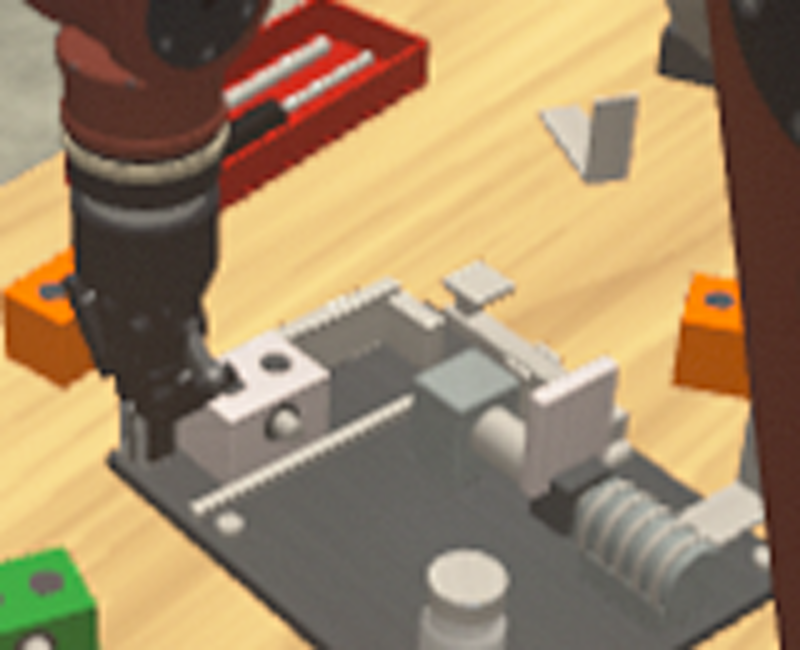

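```bash
python3 -m pendant '[0,5,0,0,0,0,0, 0,12,0,0,0,0,0, 0,20,0,0,0,0,0, 0,29,0,0,0,0,0, 0,38,0,0,0,0,0, 0,47,0,0,0,0,0, 0,56,0,0,0,0,0, 0,65,0,0,0,0,0, 0,74,0,0,0,0,0, 0,82,0,0,0,0,0, 0,89,0,0,0,0,0, 0,94,0,0,0,0,0]' 60
python3 -m pendant '[0,2,0,0,0,0,0, 0,3,0,0,0,0,0, 0,3,0,0,0,0,0, 0,3,0,0,0,0,0]' 60
python3 - <<'E'
from h import *
print(drv(sense()['tcp_pos']),drv(sense()["ft_force"][:2]+TO))
c=cam("side"); zoom(c,230,130,160,130,5,"n_side")
c=cam("scene"); zoom(c,170,130,150,140,5,"n_scene")
E
```

```text
t: 9.7
tcp_pos: [0.6396, -0.0646, 0.107]
orientation: [3.142, -0.0, -0.186]
ft_force: [1.5, 4.0, 2.0]
grip_width: 0.0
t: 10.1
tcp_pos: [0.6391, -0.067, 0.1069]
orientation: [3.141, -0.0, -0.185]
ft_force: [0.2, 2.2, 1.0]
grip_width: 0.0003
[0.08011795 0.05325683] [-0.18534304  2.16176946]
```

View pics/n_side.png

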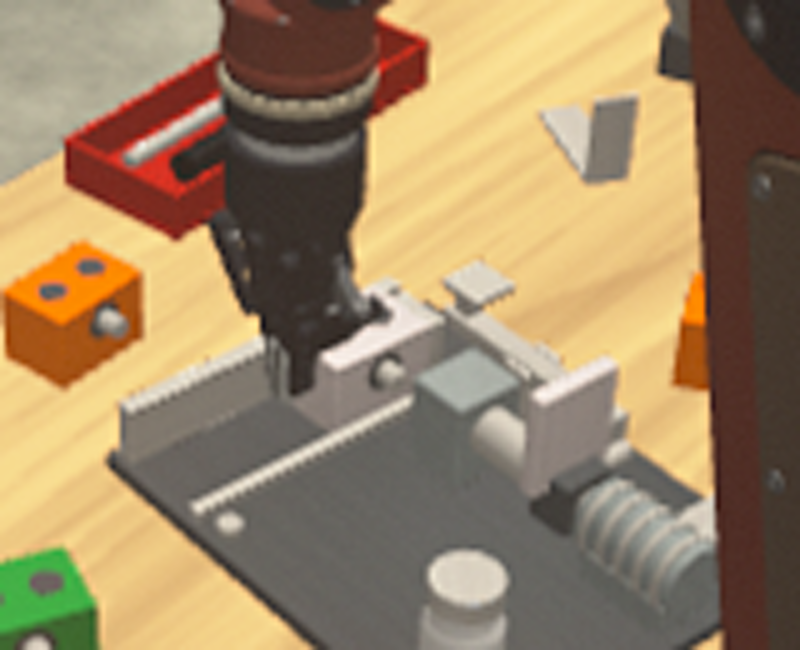

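View pics/n_scene.png

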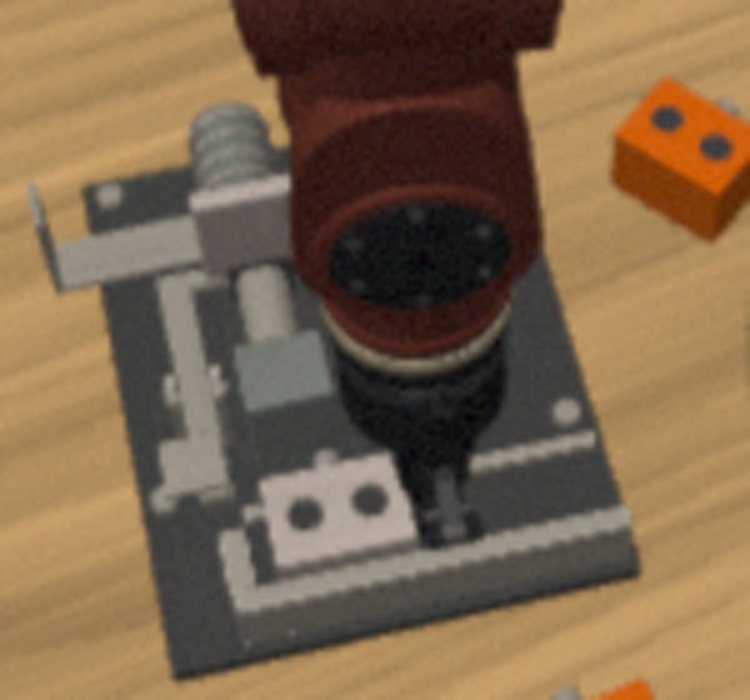

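```bash
python3 -m pendant '[0,2,0,0,0,0,0, 0,3.5,0,0,0,0,0, 0,5,0,0,0,0,0, 0,5,0,0,0,0,0]' 60
python3 -m pendant '[0,1.5,0,0,0,0,0, 0,3,0,0,0,0,0, 0,3,0,0,0,0,0]' 60
python3 -c "
from h import *
print(drv(sense()['tcp_pos']))"
```

```text
t: 10.6
tcp_pos: [0.6381, -0.0721, 0.1068]
orientation: [3.141, 0.0, -0.186]
ft_force: [-0.4, 2.0, -0.1]
grip_width: -0.0003
t: 10.9
tcp_pos: [0.6375, -0.0751, 0.1067]
orientation: [3.141, 0.0, -0.186]
ft_force: [-0.9, 2.8, -0.7]
grip_width: 0.0001
[0.08001664 0.04496898]
```

```bash
python3 -m pendant '[0,1,0,0,0,0,0, 0,2,0,0,0,0,0, 0,2,0,0,0,0,0]' 60
python3 -m pendant '[0,1,0,0,0,0,0, 0,2,0,0,0,0,0, 0,2,0,0,0,0,0]' 60
python3 - <<'E'
from h import *
print(drv(sense()['tcp_pos']),drv(sense()["ft_force"][:2]+TO))
c=cam("scene"); zoom(c,200,200,80,60,9,"o_scene")
E
```

```text
t: 11.2
tcp_pos: [0.6372, -0.077, 0.1068]
orientation: [3.141, 0.0, -0.186]
ft_force: [0.2, 2.4, -1.0]
grip_width: 0.0002
t: 11.5
tcp_pos: [0.6369, -0.078, 0.1068]
orientation: [-3.14, 0.0, -0.185]
ft_force: [0.9, 7.2, 0.1]
grip_width: 0.0001
[0.07991221 0.04203077] [-0.4486388   7.20669547]
```

View pics/o_scene.png

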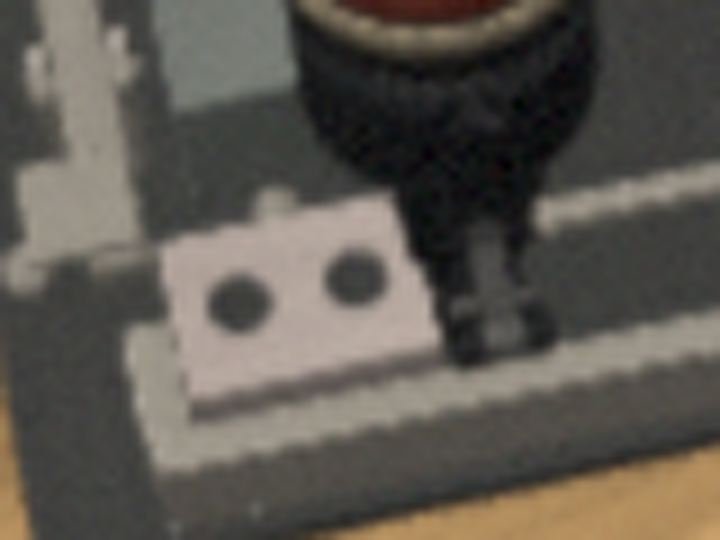

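```bash
python3 -m pendant '[0,1,0,0,0,0,0, 0,2,0,0,0,0,0, 0,2,0,0,0,0,0, 0,2,0,0,0,0,0]' 60
python3 -c "
from h import *
print(drv(sense()['tcp_pos']))"
```

```text
t: 11.95
tcp_pos: [0.6368, -0.0782, 0.1069]
orientation: [-3.137, 0.0, -0.183]
ft_force: [3.0, 15.5, 0.7]
grip_width: 0.0002
[0.07983474 0.04178299]
```

```bash
python3 -m pendant '[0,-4,0,0,0,0,0, 0,-10,0,0,0,0,0, 0,-18,-2,0,0,0,0, 0,-20,-20,0,0,0,0, 0,-20,-50,0,0,0,0, 0,-20,-75,0,0,0,0, 0,-20,-85,0,0,0,0, 0,-20,-85,0,0,0,0, 0,-20,-85,0,0,0,0]' 60
python3 - <<'E'
from h import *
print(drv(sense()['tcp_pos'])); to(.05,-.053,.175)
c=cam("side"); zoom(c,230,130,160,130,5,"p_side")
c=cam("scene"); zoom(c,170,130,150,140,5,"p_scene")
E
```

```text
t: 12.85
tcp_pos: [0.6399, -0.0609, 0.1907]
orientation: [3.142, 0.001, -0.185]
ft_force: [-0.0, -0.0, -0.9]
grip_width: 0.0002
[0.07976804 0.05936481]
P [ 0.58999735 -0.16589314  0.175     ] shift [-29.7 112.4  15.7] w [ 0.001  0.013 -0.005]
```

View pics/p_side.png

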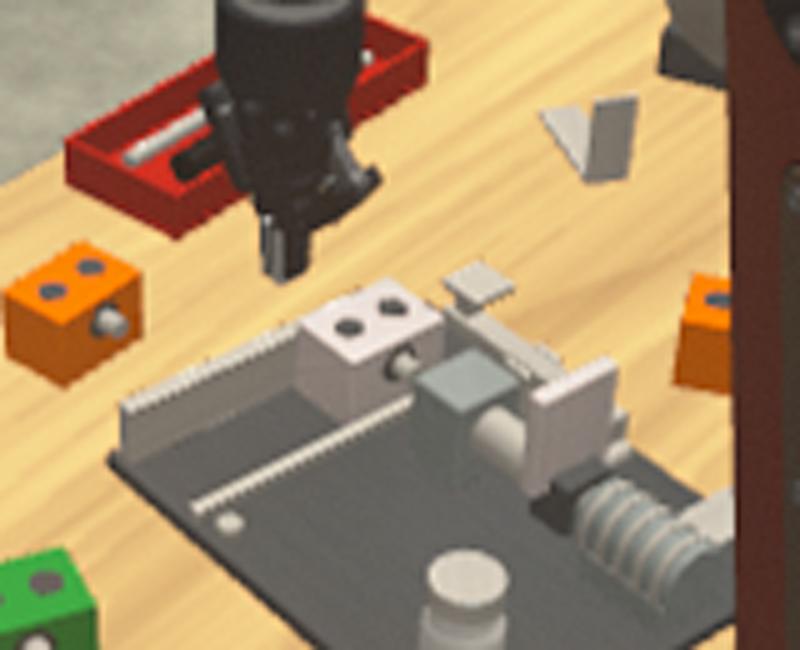

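View pics/p_scene.png

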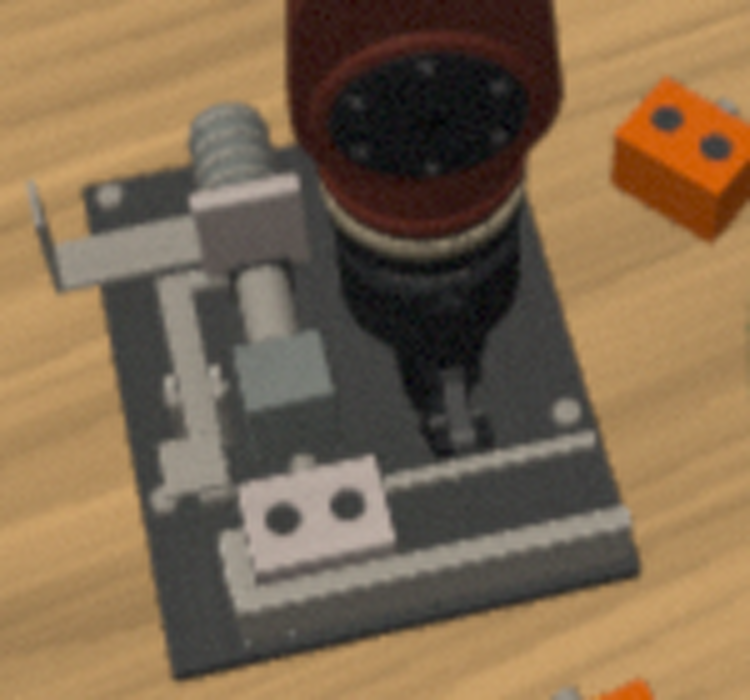

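```bash
python3 -m pendant '[-4,15,0,0,0,0,0, -12,45,5,0,0,0,0, -20,75,10,0,0,0,0, -27,100,15,0,0,0,0, -29,112,16,0,0,0,0, -29,112,16,0,0,0,0, -29,112,16,0,0,0,0, -29,112,16,0,0,0,0]' 60
python3 - <<'E'
from h import *
print(drv(sense()['tcp_pos']))
c=cam("side"); zoom(c,270,130,120,110,6,"q_side")
c=cam("scene"); zoom(c,180,180,90,80,8,"q_scene")
E
```

```text
t: 13.75
tcp_pos: [0.5915, -0.1649, 0.1761]
orientation: [-3.141, -0.0, -0.184]
ft_force: [-0.2, 1.4, -0.6]
grip_width: 0.0004
[ 0.05134452 -0.05174467]
```

View pics/q_side.png

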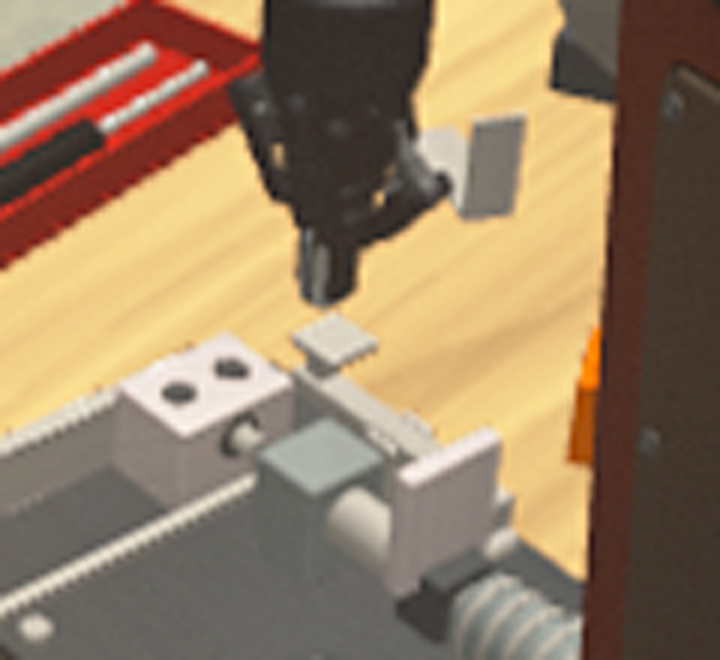

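View pics/q_scene.png

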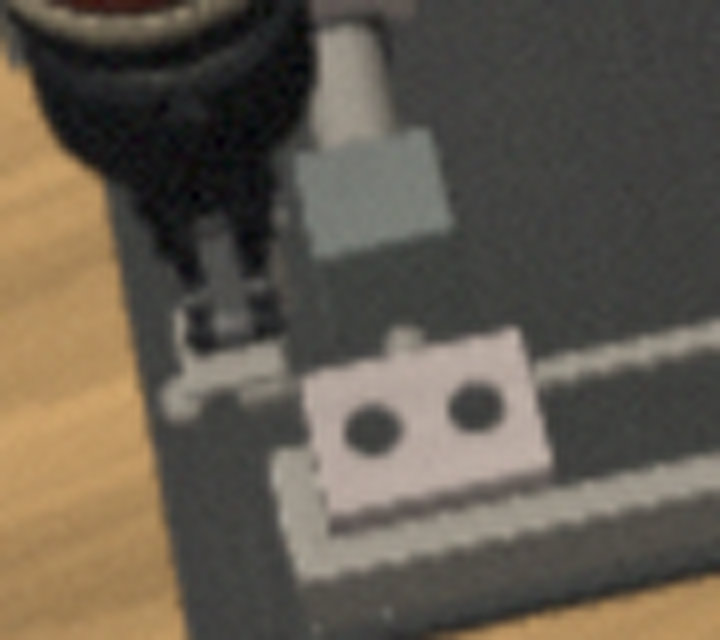

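```bash
python3 -m pendant '[0,0,6,0,0,0,0, 0,0,13,0,0,0,0, 0,0,18,0,0,0,0, 0,0,22,0,0,0,0, 0,0,24,0,0,0,0, 0,0,24,0,0,0,0]' 60
python3 -m pendant '[0,0,2,0,0,0,0, 0,0,4,0,0,0,0, 0,0,4,0,0,0,0]' 60
python3 - <<'E'
from h import *
c=cam("side"); zoom(c,270,130,120,110,6,"r_side")
E
```

```text
t: 14.45
tcp_pos: [0.5914, -0.1656, 0.153]
orientation: [-3.142, -0.001, -0.185]
ft_force: [-1.3, 2.1, 10.2]
grip_width: 0.0001
t: 14.75
tcp_pos: [0.5916, -0.1659, 0.1483]
orientation: [3.141, -0.002, -0.185]
ft_force: [3.2, -0.4, 4.0]
grip_width: -0.0003
```

View pics/r_side.png

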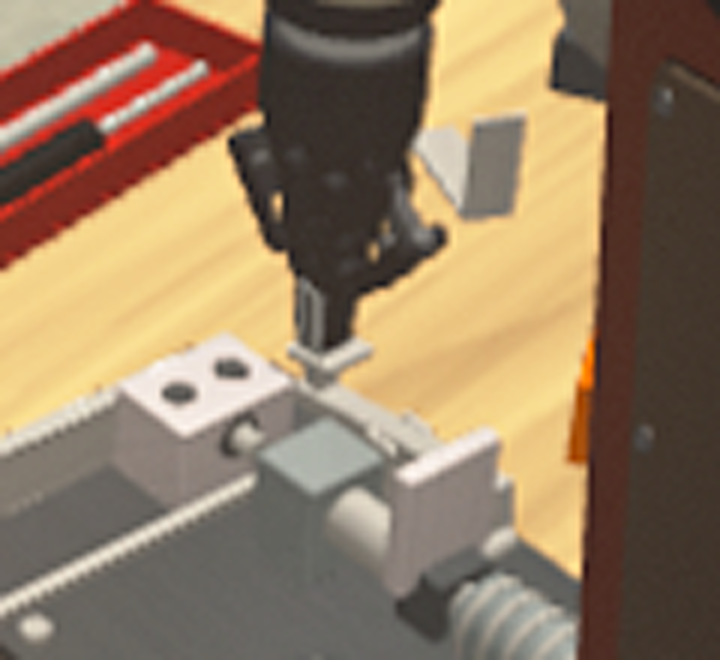

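```bash
python3 - <<'E'
from h import *
print(sense()["ft_force"],sense()["tcp_pos"])
c=cam("side"); zoom(c,270,130,120,110,6,"s_side")
E
```

```text
[2.91391298 0.52219398 3.38283139] [ 0.59165117 -0.16595359  0.14829172]
```

View pics/s_side.png

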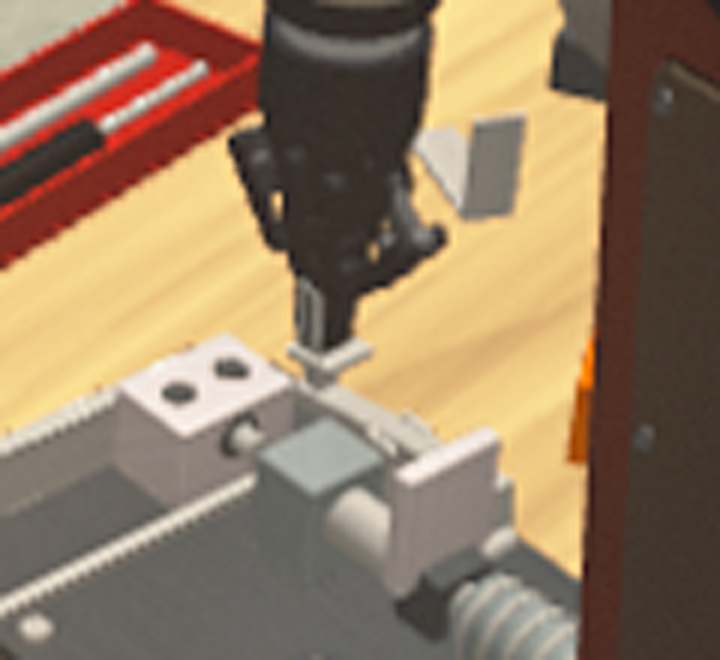

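Not fired yet; press a little further.

```bash
python3 -m pendant '[0,0,1.5,0,0,0,0, 0,0,3,0,0,0,0, 0,0,3,0,0,0,0]' 60
python3 - <<'E'
from h import *
c=cam("side"); zoom(c,270,130,120,110,6,"t_side")
E
```

```text
t: 15.15
tcp_pos: [0.5914, -0.166, 0.145]
orientation: [3.141, -0.001, -0.185]
ft_force: [2.6, -0.5, 5.3]
grip_width: -0.0
```

View pics/t_side.png

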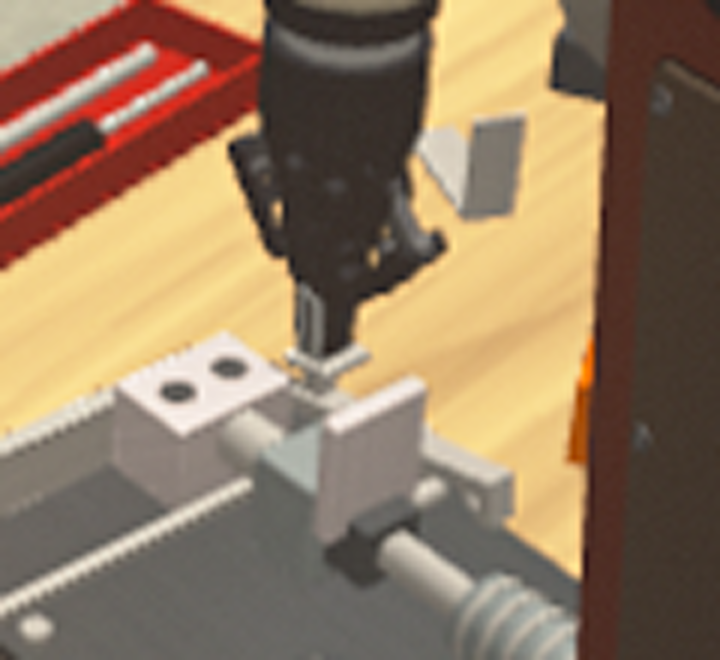

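Fired: the paddle is forward and the ram is up to the block. Lifting off gently.

```bash
python3 -m pendant '[0,0,0,0,0,0,0, 0,0,0,0,0,0,0, 0,0,-4,0,0,0,0, 0,0,-9,0,0,0,0, 0,0,-15,0,0,0,0, 0,0,-30,0,0,0,0, 0,10,-50,0,0,0,0, 0,40,-75,0,0,0,0, 0,70,-90,0,0,0,0, 0,80,-95,0,0,0,0, 0,80,-95,0,0,0,0, 0,80,-95,0,0,0,0]' 60
python3 - <<'E'
from h import *
print(drv(sense()['tcp_pos']))
c=cam("side"); zoom(c,270,130,120,110,6,"u_side")
c=cam("scene"); zoom(c,170,130,150,140,5,"u_scene")
# block top corners, measure later
c=cam("wrist"); cv2.imwrite("pics/u_wrist.png",c["bgr"])
E
```

```text
t: 16.4
tcp_pos: [0.5762, -0.2436, 0.2393]
orientation: [-3.141, 0.001, -0.185]
ft_force: [-0.6, 0.2, -0.8]
grip_width: 0.0002
[ 0.05077952 -0.13191145]
```

View pics/u_side.png

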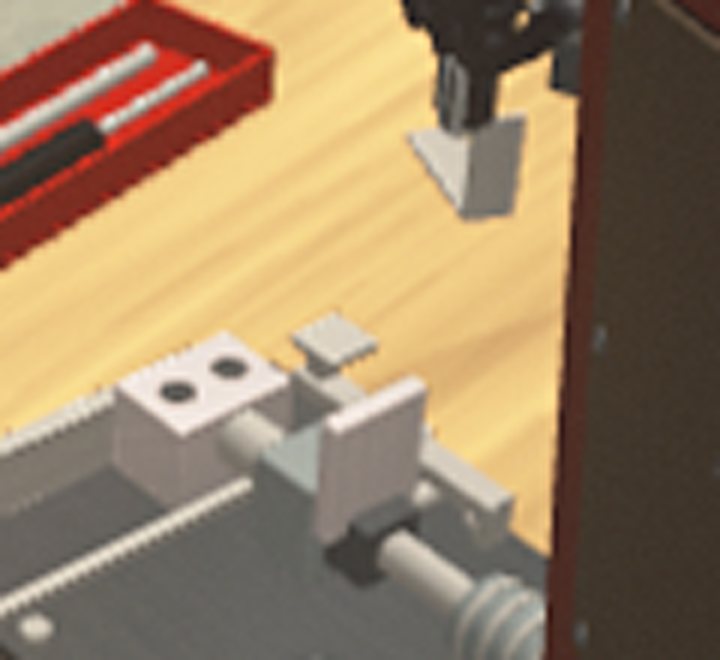

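View pics/u_scene.png

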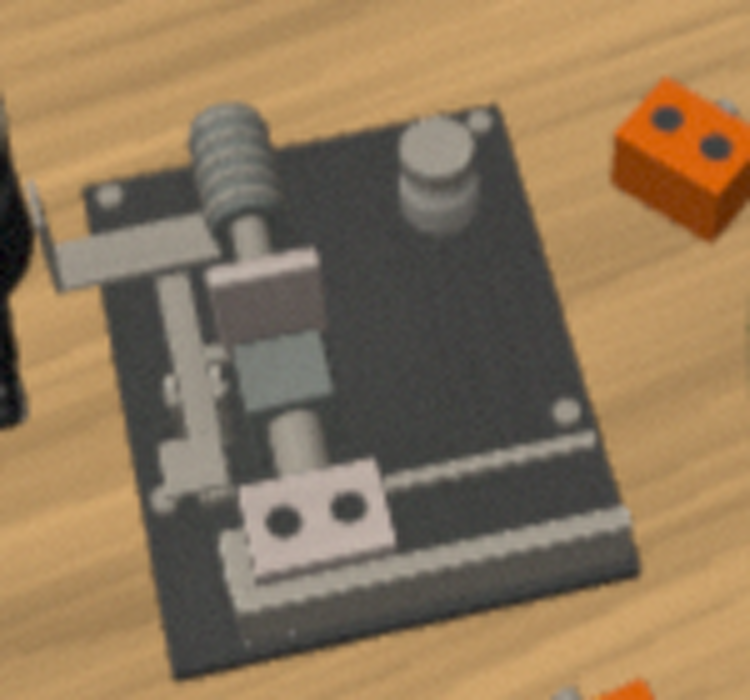

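View pics/u_wrist.png

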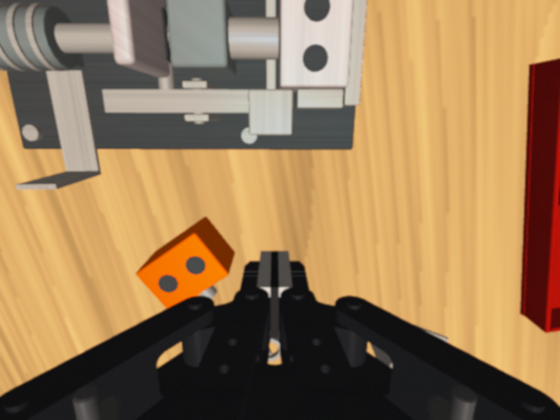

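```bash
python3 - <<'E'
from h import *
c=cam("scene")
for p in [(240,487),(378,460),(395,545),(258,575)]: print(drv(ray(c,(170+p[0]/5,130+p[1]/5),.062))*1e3)
print("paddle",[drv(ray(c,(170+p[0]/5,130+p[1]/5),.117))*1e3 for p in [(318,250),(320,267)]])
finish_job(); print(sense()["ft_force"],sense()["t"])
E
```

```text
[ 56.32535615 -35.74967012]
[58.02085343 32.89528685]
[105.6998241   30.88684808]
[105.40256746 -36.12212906]
paddle [array([-33.8968017 ,  25.71844318]), array([-23.82280891,  24.66282362])]
the job is handed in; nothing more can be done
the job is handed in; nothing more can be done
```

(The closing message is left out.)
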